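Make up the condiment caddy

ROBOT

A 7-joint arm with a two-finger parallel gripper is mounted at the origin on a cart in front of the work surface, level with it; the furniture and walls round the work are solid. World frame = base frame: x ahead of the robot, y to its left, z up, the work surface at z = 0. Lengths are in mm, angles in degrees, forces in N, time in s.
With the tool pointing down it reaches from about 425 to 875 mm from the base axis. Payload 4.7 kg.
Tool frame: the origin (TCP) lies on the centre line of the jaws, within the pads' length; the fingertips stand r.tcp_to_tips ahead of it and the grasp point (between the pads) is the TCP (r.tcp_to_tips is the distance from the TCP to the fingertips, in mm); z points along the fingers, y is the line along which they close (so a half turn about z gives the same grasp; the last joint's range is limited). The gripper opens to 87 mm and grips with 3 to 60 N. Pads are 19 mm wide; open, the fingers measure 117 mm over their backs; the gripper's body (75 mm by 190 mm) begins 51 mm behind the grasp point.
Start: joints at [71.625, 18.392, -4.016, 83.108, 1.295, 78.541, -3.26], TCP at [213.558, -613.935, 241.587] pointing down, gripper open.
Joint ranges: [-163.93, 163.93], [-17.29, 119.83], [-79.2, 71.16], [3.27, 140.29], [-89.18, 269.18], [5.43, 117.66], [-154.24, 154.24]. Speed limits (degrees/s): [147.25, 147.25, 180, 180, 180, 180, 180].

INTERFACE

Orientations are given as a 3x3 rotation matrix whose columns are the frame's x, y, z axes.
In Python, from bench import r gives the robot as it stands.
- The arm moves only by the tool drive_tool, never from a script. Its argument "plan" is a list of rows, each a list of 4 numbers: the shift along the world's x, y, z in units of 40 mm (1.0 is 40 mm), then the turn about the world's z in units of 10 degrees (1.0 is 10 degrees). In form: [[x, y, z, roll], ...]. A call has 1 to 10 rows; each row is the pose to reach, as a shift and turn from the pose commanded when the call began; what a row does not reach only later rows make up. A row lasts 1/8 s, in which the tool goes at most 62.5 mm and 10.7 degrees, less where a joint would pass 70% of its speed; a pose out of reach is approached as far as the arm can. A call with a gripper value outside its range is refused whole. "fingers" is the finger opening in mm, from 0 to 87, set as the call begins (left out, the last holds). The fingers move at their own pace and stop on an object; "squeeze" is the grip in N (left out, the last holds). Time passes only in rows, so rows that repeat a pose let the fingers close. It gives the time, the measured TCP pose, the force, the opening and the grip force at its end, in the units of the state.
- r.read_state(): the state, without advancing time (a new reading comes with each control period).
- r.camera(name): name is "scene" or "top" or "wrist"; returns the picture (420x560x3 uint8, red, green, blue); there is no depth.
- r.camera_info(name): a dict with "K" (3x3 intrinsics, pixels), "rvec" (rotation vector, rad) and "tvec" (3), from world to camera coordinates, as OpenCV has them. Camera axes: x right, y down, z forward; pixel columns grow to the right and rows downward; lengths in mm; the calibration is good to about 2 mm. A picture is of the moment at which its call begins: read the wrist's pose just before it. camera_info takes no time and is no camera call; for the wrist camera it gives the pose at the moment of the call.
- r.hand_in(): hands the job in; it is judged then, once.
The state is a dict: "time": time; "qpos": joint angles; "dq": joint speeds; "joint_efforts": joint torques, N m; "tcp_pos": TCP position; "tcp_rot": TCP orientation; "wrist_force": force on the tool from outside, world axes, zero at the start; "moment": the same for the moment, N m; "grip_width": opening from 0.0 (shut) to 1.0 (fully open); "gripper_force": force on a finger pad.
Only numpy, scipy, OpenCV 4.12 (cv2) and the standard library are available. Lean on these libraries where they do the work, as an engineer would, in place of code of your own. Each camera call takes 0.05 s, during which the arm holds its last target. There are 200 camera calls.

TASK

Make up the table caddy: stand the glass salt shaker upright on the white liner, the brown wooden pepper mill on the brown one, the blue-lidded sugar pot on the blue one and the yellow-lidded mustard pot on the yellow one, each in the middle of its own well. The black mill and the red-lidded pot belong to another table: leave them standing where they are, and do not knock anything over.

Things in the scene. Friction and masses are not known exactly. Their poses are not given: they have to be found in the camera images.
- salt_shaker: Salt shaker of clear glass with a pale grey metal cap, round, 44 mm in diameter and 90 mm high (the body is widest 28 mm above the foot and tapers to 37 mm at 50 mm, where it grips well; the metal cap, straight-sided from 64 to 82 mm, is 34 mm wide); about 0.1 kg. Belongs on the white liner. Stands loose and upright on the worktop; origin: centre of its underside, z up.
- wooden_mill: Pepper mill of honey-brown wood with a small steel button on top, round, 58 mm in diameter and 150 mm high; its rounded head, 50 mm wide, lies 109 to 139 mm above its foot (widest at about 120 mm) and is the place to grip; head and body are fixed together; about 0.2 kg. Belongs on the brown liner. Stands loose and upright on the worktop; origin: centre of its underside, z up.
- blue_pot: Small white ceramic sugar pot with a blue lid and knob, round, 52 mm wide with straight sides up to 60 mm, 85 mm high over the knob; about 0.18 kg. Belongs on the blue liner. Stands loose and upright on the worktop; origin: centre of its underside, z up.
- yellow_pot: Small white ceramic mustard pot with a yellow lid and knob, round, 52 mm wide with straight sides up to 60 mm, 85 mm high over the knob; about 0.18 kg. Belongs on the yellow liner. Stands loose and upright on the worktop; origin: centre of its underside, z up.
- black_mill: Mill of the same shape and size as the wooden one (58 mm wide, 150 mm high) but all black with a steel button. Does not belong in the caddy; leave it where it stands. Stands loose and upright on the worktop; origin: centre of its underside, z up. (A fixed grey napkin dispenser, 110 x 125 x 162 mm, stands behind the work, centred at x 0.69, y 0.15.)
- red_pot: Pot of the same shape and size as the blue and yellow ones (52 mm wide, 85 mm high) but with a red lid and knob. Does not belong in the caddy; leave it where it stands. Stands loose and upright on the worktop; origin: centre of its underside, z up.
- white_liner: White pad, 80 x 80 x 4 mm, in one of the 4 wells (2 x 2) of a fixed dark wood caddy, 200 x 200 mm; which well changes. Origin: centre of its underside, 6 mm above the worktop (its top, where the thing stands, at 10 mm); x, y along the caddy's sides. Wells: 91 mm wide inside, 97 mm between centres; walls and dividers 6 mm thick, tops 28 mm above the worktop.
- brown_liner: Brown pad, 80 x 80 x 4 mm, in one of the 4 wells (2 x 2) of a fixed dark wood caddy, 200 x 200 mm; which well changes. Origin: centre of its underside, 6 mm above the worktop (its top, where the thing stands, at 10 mm); x, y along the caddy's sides. Wells: 91 mm wide inside, 97 mm between centres; walls and dividers 6 mm thick, tops 28 mm above the worktop.
- blue_liner: Blue pad, 80 x 80 x 4 mm, in one of the 4 wells (2 x 2) of a fixed dark wood caddy, 200 x 200 mm; which well changes. Origin: centre of its underside, 6 mm above the worktop (its top, where the thing stands, at 10 mm); x, y along the caddy's sides. Wells: 91 mm wide inside, 97 mm between centres; walls and dividers 6 mm thick, tops 28 mm above the worktop.
- yellow_liner: Yellow pad, 80 x 80 x 4 mm, in one of the 4 wells (2 x 2) of a fixed dark wood caddy, 200 x 200 mm; which well changes. Origin: centre of its underside, 6 mm above the worktop (its top, where the thing stands, at 10 mm); x, y along the caddy's sides. Wells: 91 mm wide inside, 97 mm between centres; walls and dividers 6 mm thick, tops 28 mm above the worktop.
Things that resemble listed ones, but are neither listed nor needed, are in the scene too. Leave any green or pink look-alike of the salt_shaker alone.

How it is judged:
By the outcome, as a careful person would: the job done as asked, in the order asked, and still so for the second after the job is handed in, with the robot touching nothing.
It also fails if it takes over 104 s, if anything falls off the work surface, if the arm or the gripper's body presses on something with over 40 N, if the wrist force passes 120 N, or if a joint passes its speed limit or range.

## Working session

There is one attempt and no reset: what is moved stays moved. The work goes in short steps, Python scripts to look and compute and a tool call to move; the robot and the scene stay as the last step left them, time stands still between calls to the robot, and variables do not carry over. Pictures are saved under pics/ and viewed, at most 14 in all, crops included, and the job is handed in when it is done.

Besides the shell and the picture viewer there is one more tool, called after "Call:" in YAML: its name, and indented under it one key for each argument. drive_tool: Moves the arm, as the interface text tells. Its arguments: {"type":"object","properties":{"plan":{"type":"array"},"fingers":{"type":"number"},"squeeze":{"type":"number"}},"required":["plan"]}

```bash
ls; mkdir -p pics; python3 - <<'E'
from bench import r
import cv2
s=r.read_state();print(s['time'],s['tcp_pos'],s['tcp_rot'],s['grip_width'],r.tcp_to_tips)
for n in('top','scene'):
    cv2.imwrite(f'pics/{n}0.png',r.camera(n)[:,:,::-1]); i=r.camera_info(n);print(n,i)
E
```

```text
pics
0.0 [ 213.36479404 -613.43399818  240.46365945] [[ 9.44472525e-01  3.28589638e-01 -7.06990268e-04]
 [ 3.28590387e-01 -9.44470865e-01  1.77271891e-03]
 [-8.52346468e-05 -1.90659451e-03 -9.99998179e-01]] 1.002865873700647 19.0
top {'K': array([[500.64812483,   0.        , 274.82395014],
       [  0.        , 500.64812483, 198.97026694],
       [  0.        ,   0.        ,   1.        ]]), 'rvec': array([ 2.11236277, -2.17558873,  0.14421757]), 'tvec': array([  41.30533896,  538.75558167, 1625.05289485])}
scene {'K': array([[456.25340589,   0.        , 281.48414757],
       [  0.        , 456.25340589, 204.95915897],
       [  0.        ,   0.        ,   1.        ]]), 'rvec': array([ 0.90689584, -2.34421674,  1.25191517]), 'tvec': array([421.111934  , 239.08913719, 998.63384335])}
```

View pics/top0.png

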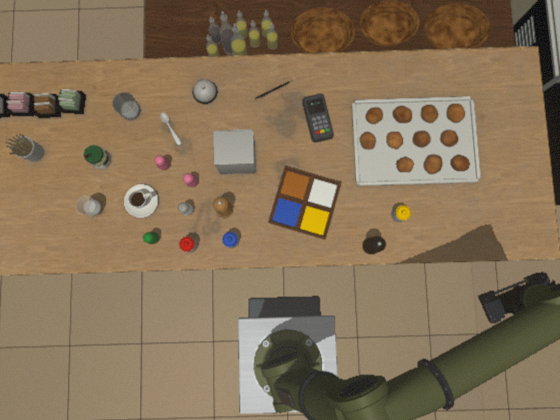

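View pics/scene0.png

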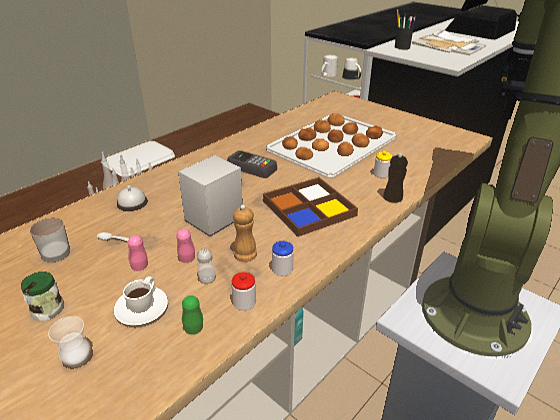

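Top view: the salt shaker is at (185,208), wooden mill (222,206), blue pot (230,240), yellow pot (403,212), caddy (305,202). To leave alone are the black mill (374,245), red pot (187,243), and pink and green shakers (162,161), (190,179), (150,238). In the scene view the salt is at (206,265), the wooden mill at (245,235) and the black mill at (397,178). The glasses at (72,345) and (50,240) are too large to be the salt shaker.

```bash
cat > h.py <<'E'
import numpy as np, cv2
def ray(i,uv):
    R=cv2.Rodrigues(i['rvec'])[0]; c=-R.T@i['tvec']
    d=R.T@np.linalg.inv(i['K'])@np.array([uv[0],uv[1],1.]); return c,d
def plane(i,uv,z):
    c,d=ray(i,uv); return c+d*(z-c[2])/d[2]
def proj(i,p): return cv2.projectPoints(np.array([p],float),i['rvec'],i['tvec'],i['K'],None)[0].ravel()
def tri(i,a,j,b):
    c,d=ray(i,a);e,f=ray(j,b);d/=np.linalg.norm(d);f/=np.linalg.norm(f)
    st=np.linalg.lstsq(np.c_[d,-f],e-c,rcond=None)[0];p,q=c+d*st[0],e+f*st[1]
    return (p+q)/2,np.linalg.norm(p-q)
def blobs(img,lo,hi,box,mina=15):
    u0,v0,u1,v1=box; h=cv2.cvtColor(img,cv2.COLOR_RGB2HSV)
    m=cv2.inRange(h,np.array(lo),np.array(hi)); k=np.zeros_like(m);k[v0:v1,u0:u1]=m[v0:v1,u0:u1]
    n,l,s,c=cv2.connectedComponentsWithStats(k)
    return sorted([(int(s[x,4]),c[x].round(1),s[x,:4].tolist(),l==x) for x in range(1,n) if s[x,4]>=mina],key=lambda t:-t[0])
E
python3 - <<'E'
from h import *
from bench import r
T=r.camera('top');S=r.camera('scene');i=r.camera_info('top');j=r.camera_info('scene')
def show(n,img,inf,lo,hi,box,z):
    for b in blobs(img,lo,hi,box)[:2]: print(n,b[0],b[1],b[2],plane(inf,b[1],z).round(1))
print('liners')
for n,lo,hi in(('white',(0,0,170),(180,60,255)),('brown',(5,130,70),(16,255,255)),('blue',(105,120,60),(130,255,255)),('yellow',(20,150,150),(32,255,255))):
    show(n,T,i,lo,hi,(265,162,345,242),10)
print('lids')
for z,im,inf,bb,yb in((66,T,i,(215,225,245,250),(390,200,415,225)),(66,S,j,(265,230,300,285),(370,145,397,182))):
    show('blue',im,inf,(105,120,50),(130,255,255),bb,z)
    show('yellow',im,inf,(20,150,120),(32,255,255),yb,z)
show('redT',T,i,(0,150,80),(6,255,255),(170,230,205,255),66)
show('millT',T,i,(8,120,40),(18,255,255),(208,190,236,220),120)
show('blackT',T,i,(0,0,0),(180,255,60),(355,230,392,260),120)
show('dark caddy',T,i,(0,0,0),(180,255,100),(262,160,348,245),28)
big=np.hstack([cv2.resize(T[175:260,140:245],None,fx=4,fy=4,interpolation=2),cv2.resize(S[230:315,170:262],None,fx=4,fy=4,interpolation=2)])
cv2.imwrite('pics/crop1.png',big[:,:,::-1]);print(big.shape)
E
```

```text
liners
white 535 [322.  192.7] [308, 179, 28, 28] [ 560.4 -134.6   10. ]
brown 755 [295.2 185.1] [279, 167, 36, 36] [589.2 -44.9  10. ]
brown 26 [298.2 223.7] [295, 217, 6, 13] [457.7 -50.4  10. ]
blue 545 [286.5 212.2] [273, 199, 28, 28] [497.7 -12.4  10. ]
yellow 579 [314.2 220.1] [300, 206, 29, 29] [ 468.2 -104.5   10. ]
lids
blue 159 [229.6 239. ] [223, 232, 14, 15] [409.5 175.2  66. ]
yellow 188 [403.  212.1] [396, 205, 15, 16] [ 480.2 -389.5   66. ]
blue 243 [282.4 248.2] [273, 241, 20, 15] [407.  175.1  66. ]
yellow 120 [383.6 155.7] [376, 151, 16, 10] [ 479.9 -393.3   66. ]
redT 171 [186.5 243.5] [179, 236, 15, 15] [399.1 314.8  66. ]
millT 265 [222.5 207. ] [213, 197, 20, 21] [507.5 190.7 120. ]
blackT 269 [373.2 244.6] [363, 236, 22, 18] [ 375.5 -276.9  120. ]
dark caddy 1048 [303.9 200.8] [269, 166, 72, 73] [532.1 -71.4  28. ]
(340, 788, 3)
```

View pics/crop1.png

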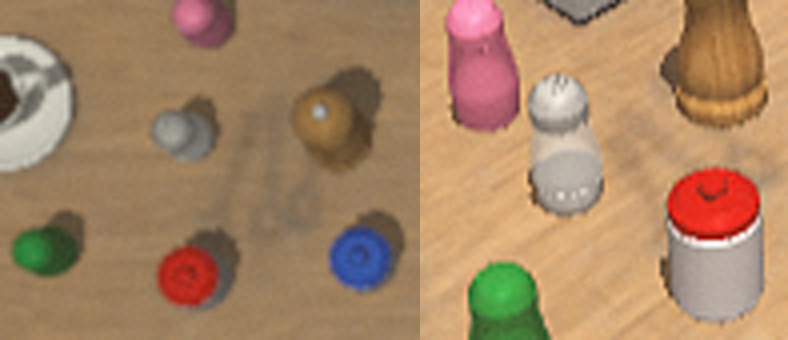

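The crop confirms the salt: clear glass with a grey cap, at top (183,208) and scene (204.5,256). Its neighbours are the pink, green and red ones to leave. The liner spacing (97 mm, yaw -18°) checks out against the description. Next I triangulate the cap and the mill button.

```bash
python3 - <<'E'
from h import *
from bench import r
T=r.camera('top');S=r.camera('scene');i=r.camera_info('top');j=r.camera_info('scene')
print('salt cap',tri(i,(183,208.2),j,(204.5,255)))
print('knob plane90 top',plane(i,(182.5,207.8),82).round(1))
for b in blobs(T,(0,0,150),(180,60,255),(212,196,228,212),2)[:2]:print('btnT',b[:3],plane(i,b[1],148).round(1))
for b in blobs(S,(0,0,120),(180,70,255),(232,198,256,216),2)[:3]:print('btnS',b[:3],plane(j,b[1],148).round(1))
for b in blobs(T,(0,0,95),(180,70,255),(360,232,390,258),2)[:3]:print('blackbtnT',b[:3],plane(i,b[1],148).round(1))
for b in blobs(T,(0,0,115),(180,50,255),(172,198,200,222),10)[:3]:print('saltT',b[:3],plane(i,b[1],75).round(1))
for b in blobs(S,(0,0,110),(180,45,255),(192,240,222,292),10)[:3]:print('saltS',b[:3])
# foot of salt in scene: bottom ellipse front edge ~ (206.5,283)
print(plane(j,(206.5,277),0).round(1))
E
```

```text
salt cap (array([512.77900618, 323.44803404,  77.00678007]), np.float64(0.5929944477171891))
knob plane90 top [513.7 324.3  82. ]
btnT (9, array([219.1, 202.7]), [218, 201, 3, 4]) [517.6 197.9 148. ]
btnS (131, array([236.7, 204. ]), [232, 198, 13, 18]) [531.2 200.7 148. ]
blackbtnT (10, array([379. , 243.2]), [378, 242, 3, 4]) [ 377.9 -289.6  148. ]
saltT (100, array([184. , 208.8]), [178, 203, 14, 12]) [511.2 320.8  75. ]
saltS (403, array([205.4, 266.1]), [197, 249, 18, 34])
[521.8 318.1   0. ]
```

Call:
drive_tool:
  plan:
    - [1.5,1,0.5,1]
    - [2.5,2,1,2]
    - [3.5,3,1,3]
    - [4.5,4.2,1,4]
    - [5.5,5.4,1,5]
    - [6.2,6.8,1,6]
    - [6.8,8.2,1,7]
    - [7.2,9.7,1,7.08]
    - [7.5,11.2,1,7.08]
    - [7.5,12.7,1,7.08]
  fingers: 65
  squeeze: 20

```text
time: 1.55
tcp_pos: [514.0, -103.5, 281.7]
tcp_rot: [[-0.001, 1.0, 0.001], [1.0, 0.001, 0.0], [0.0, 0.001, -1.0]]
wrist_force: [1.0, 0.6, 0.2]
grip_width: 0.749
gripper_force: 0.0
```

Call:
drive_tool:
  plan:
    - [0,1.5,0,0]
    - [0,3,0,0]
    - [0,4.5,0,0]
    - [0,6,0,0]
    - [0,7.5,0,0]
    - [0,9,0,0]
    - [0,9,0,0]
    - [0,9,0,0]

```text
time: 2.55
tcp_pos: [513.6, 253.6, 281.3]
tcp_rot: [[0.0, 1.0, -0.0], [1.0, -0.0, -0.001], [-0.001, -0.0, -1.0]]
wrist_force: [0.1, 0.1, -0.4]
grip_width: 0.747
gripper_force: 0.0
```

```bash
python3 - <<'E'
from h import *
from bench import r
s=r.read_state();print(s['time'],s['tcp_pos'],s['tcp_rot'].round(3),s['qpos'])
k=r.camera_info('wrist');W=r.camera('wrist');cv2.imwrite('pics/w1.png',W[:,:,::-1])
for n,p in(('salt',(513,322,82)),('mill',(516,197,150)),('blue',(408,175,66)),('red',(399,315,66))):print(n,proj(k,p).round(1))
E
```

```text
2.55 [513.63056651 253.57621394 281.30965568] [[ 0.     1.    -0.   ]
 [ 1.    -0.    -0.001]
 [-0.001 -0.    -1.   ]] [ 14.6788169   13.4580027  -50.91663061  89.57036649  10.5420153
  82.02731484 -36.94272349]
salt [279.5 131.1]
mill [282.1 261.2]
blue [197.5 249.6]
red [181.6 137.2]
```

View pics/w1.png

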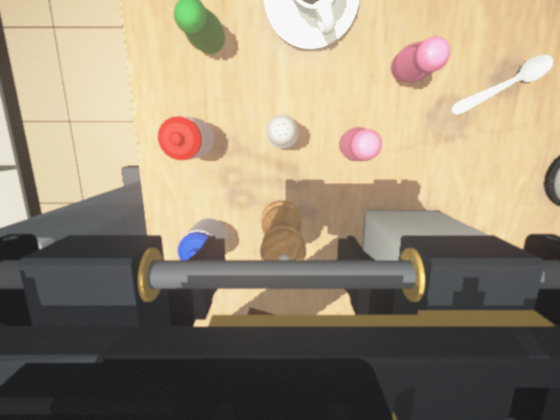

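Wrist view: the salt's top is at (283,131), the mill button at (284,258) and the red knob at (180,139). The pinks are at (366,144) and (434,54). I'll refine from these pixels.

```bash
python3 - <<'E'
from h import *
from bench import r
k=r.camera_info('wrist');i=r.camera_info('top');print(k['K'],k['tvec'])
W=cv2.imread('pics/w1.png')[:,:,::-1].copy()
for b in blobs(W,(0,0,120),(180,45,255),(255,105,310,158),30)[:2]:print('salt',b[:3],plane(k,b[1],84).round(1))
print('salt',plane(k,(283,130),88).round(1),tri(i,(182.5,207.8),k,(283,130)))
print('mill',plane(k,(284.5,258),150).round(1),tri(i,(219.3,202.7),k,(284.5,258)))
print('red',plane(k,(180,139),83).round(1),'pink',plane(k,(366,144),85).round(1), plane(k,(190,15),85).round(1))
print('redtop',plane(i,(186.5,243.5),70).round(1))
E
```

```text
[[300.17337882   0.         280.8628211 ]
 [  0.         300.17337882 209.84294489]
 [  0.           0.           1.        ]] [-514.99072578  202.89811235  492.45563158]
salt (812, array([281.4, 130.8]), [266, 115, 31, 33]) [515.7 321.2  84. ]
salt [517.5 322.   88. ] (array([515.66307839, 323.25143626,  81.17291644]), np.float64(4.446167042045237))
mill [518.7 199.3 150. ] (array([518.34700433, 197.47859018, 145.56354299]), np.float64(0.8513299478028834))
red [403.2 312.4  83. ] pink [609.5 307.   85. ] [424.1 433.4  85. ]
redtop [398.9 314.   70. ]
```

Call:
drive_tool:
  plan:
    - [0.04,1.2,0,0]
    - [0.04,1.71,-0.5,0]
    - [0.04,1.71,-2,0]
    - [0.04,1.71,-3.3,0]
    - [0.04,1.71,-4.5,0]
    - [0.04,1.71,-5.2,0]
    - [0.04,1.71,-5.6,0]
    - [0.04,1.71,-5.78,0]
    - [0.04,1.71,-5.78,0]

```text
time: 3.72
tcp_pos: [515.8, 322.2, 51.0]
tcp_rot: [[0.001, 1.0, 0.001], [1.0, -0.001, 0.0], [0.0, 0.001, -1.0]]
wrist_force: [-0.9, 0.5, 0.5]
grip_width: 0.747
gripper_force: 0.0
```

Call:
drive_tool:
  plan:
    - [0,0,0,0]
    - [0,0,0,0]
    - [0,0,0,0]
    - [0,0,0,0]
  fingers: 15
  squeeze: 15

```text
time: 4.22
tcp_pos: [515.2, 322.7, 50.8]
tcp_rot: [[0.0, 1.0, 0.0], [1.0, -0.0, 0.0], [0.0, 0.0, -1.0]]
wrist_force: [-0.9, 0.1, 2.5]
grip_width: 0.461
gripper_force: 15.0
```

Call:
drive_tool:
  plan:
    - [0,0,0.3,0]
    - [0,0,1,0]
    - [0,0,2.2,0]
    - [0,0,3.5,0]
    - [0,-0.3,4.6,0]
    - [0.1,-1.3,5,0]
    - [0.2,-2.7,5,0]
    - [0.4,-4.1,5,0]
    - [0.5,-5.5,5,0]
    - [0.7,-6.9,5,0]

```text
time: 5.48
tcp_pos: [542.9, 44.9, 251.2]
tcp_rot: [[-0.0, 1.0, 0.001], [1.0, 0.0, -0.001], [-0.001, 0.001, -1.0]]
wrist_force: [0.8, 0.7, -0.1]
grip_width: 0.464
gripper_force: 14.8
```

Call:
drive_tool:
  plan:
    - [0.1,-1.4,0,0]
    - [0.2,-2.8,0,0]
    - [0.35,-4,0,0]
    - [0.43,-5,0,0]
    - [0.43,-5.5,0,0]
    - [0.43,-5.5,0,0]
    - [0.43,-5.5,0,0]

```text
time: 6.35
tcp_pos: [560.6, -170.8, 250.7]
tcp_rot: [[-0.003, 1.0, 0.0], [1.0, 0.003, 0.001], [0.001, 0.0, -1.0]]
wrist_force: [0.2, 1.3, 0.2]
grip_width: 0.463
gripper_force: 14.8
```

```bash
python3 - <<'E'
from h import *
from bench import r
s=r.read_state();print(s['time'],s['tcp_pos'],s['grip_width'])
k=r.camera_info('wrist');W=r.camera('wrist');cv2.imwrite('pics/w2.png',W[:,:,::-1])
for n,lo,hi in(('white',(0,0,170),(180,60,255)),('brown',(5,130,70),(16,255,255)),('blue',(105,120,60),(130,255,255)),('yellow',(20,150,150),(32,255,255))):
    for b in blobs(W,lo,hi,(60,20,500,300),400)[:2]:
        c=cv2.minAreaRect(cv2.findNonZero(b[3].astype('uint8'))); print(n,b[:3],c,plane(k,c[0],10).round(1))
E
```

```text
6.35 [ 560.64308835 -170.81345493  250.66897861] 0.4632031623957947
white (4223, array([278.8, 157.4]), [240, 117, 80, 81]) ((278.6499938964844, 158.04998779296875), (66.40782928466797, 65.45914459228516), 18.43494987487793) [ 558.8 -134.9   10. ]
white (2041, array([279.3, 235.8]), [246, 211, 70, 49]) ((280.5, 235.0), (48.0, 69.0), 90.0) [ 561.6 -237.8   10. ]
brown (3014, array([315.2,  71.1]), [279, 35, 70, 84]) ((305.3634948730469, 74.89280700683594), (70.4711685180664, 66.6152114868164), 21.447736740112305) [590.2 -37.2  10. ]
blue (3607, array([227.9,  46.2]), [189, 20, 79, 58]) ((228.0341339111328, 45.507320404052734), (70.96051788330078, 56.99191665649414), 12.094757080078125) [499.8  -6.1  10. ]
```

View pics/w2.png

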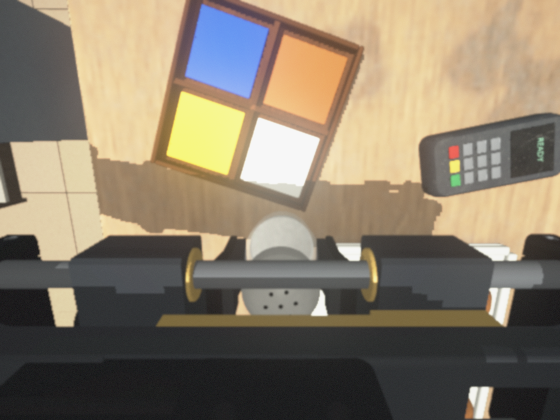

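The wrist view puts the white pad at (279,158), i.e. (559,-135), which agrees with the top view. Lowering the salt.

Call:
drive_tool:
  plan:
    - [0,0.9,0,0]
    - [0,0.9,-1.2,0]
    - [0,0.9,-2.4,0]
    - [0,0.9,-3.4,0]
    - [0,0.9,-4.1,0]
    - [0,0.9,-4.5,0]
    - [0,0.9,-4.65,0]
    - [0,0.9,-4.73,0]
    - [0,0.9,-4.74,0]
    - [0,0.9,-4.74,0]

```text
time: 7.65
tcp_pos: [560.9, -137.7, 61.6]
tcp_rot: [[0.0, 1.0, 0.001], [1.0, -0.0, -0.001], [-0.001, 0.001, -1.0]]
wrist_force: [0.5, 0.4, -0.9]
grip_width: 0.463
gripper_force: 14.8
```

Call:
drive_tool:
  plan:
    - [0,0,0,0]
    - [0,0,0,0]
    - [0,0,0,0]
  fingers: 65

```text
time: 8.02
tcp_pos: [560.5, -137.6, 61.0]
tcp_rot: [[0.0, 1.0, 0.0], [1.0, -0.0, -0.0], [-0.0, 0.0, -1.0]]
wrist_force: [0.4, 0.5, -0.5]
grip_width: 0.7
gripper_force: 0.0
```

Call:
drive_tool:
  plan:
    - [0,0,0.5,0]
    - [0,0,1.5,0]
    - [0,0,3,0]
    - [0,0.5,4.4,0]
    - [-0.2,2,5,0]
    - [-0.4,3.5,5,0]
    - [-0.6,5,5,0]
    - [-0.8,6.5,5,0]
    - [-1.05,8,5,0]
    - [-1.05,8.3,5,0]
  fingers: 80

```text
time: 9.28
tcp_pos: [516.2, 200.6, 262.8]
tcp_rot: [[-0.009, 1.0, 0.002], [1.0, 0.009, 0.002], [0.002, 0.002, -1.0]]
wrist_force: [0.8, -0.3, 0.1]
grip_width: 0.921
gripper_force: 0.0
```

Call:
drive_tool:
  plan:
    - [0,0,0,0]
    - [0,0,0,0]

```text
time: 9.52
tcp_pos: [519.2, 192.2, 261.0]
tcp_rot: [[0.003, 1.0, 0.0], [1.0, -0.003, -0.001], [-0.001, 0.0, -1.0]]
wrist_force: [0.3, -1.1, -0.5]
grip_width: 0.921
gripper_force: 0.0
```

```bash
python3 - <<'E'
from h import *
from bench import r
s=r.read_state();print(s['time'],s['tcp_pos'])
T=r.camera('top');S=r.camera('scene')
big=np.hstack([cv2.resize(T[160:245,265:345],None,fx=4,fy=4,interpolation=2),cv2.resize(S[150:235,250:360],None,fx=4,fy=4,interpolation=2)])
cv2.imwrite('pics/crop2.png',big[:,:,::-1])
E
```

```text
9.525 [519.17497686 192.19492483 260.99158072]
```

View pics/crop2.png

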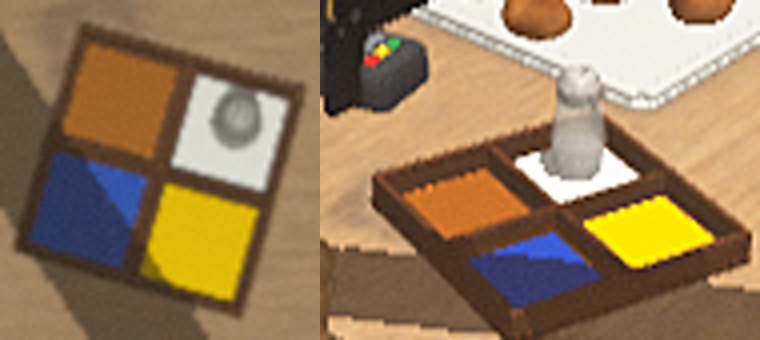

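The crop shows the salt upright and central on the white pad (crop (237,118) and (575,120)). Next the wooden mill.

Call:
drive_tool:
  plan:
    - [0,0.12,0,0]
    - [0,0.12,-0.9,0]
    - [0,0.12,-1.8,0]
    - [0,0.12,-2.7,0]
    - [0,0.12,-3.3,0]
    - [0,0.12,-3.5,0]
    - [0,0.12,-3.5,0]
    - [0,0.12,-3.5,0]

```text
time: 10.62
tcp_pos: [519.2, 199.6, 122.0]
tcp_rot: [[0.0, 1.0, 0.002], [1.0, -0.0, 0.001], [0.001, 0.002, -1.0]]
wrist_force: [0.3, 0.1, -0.6]
grip_width: 0.923
gripper_force: 0.0
```

Call:
drive_tool:
  plan:
    - [0,0,0,0]
    - [0,0,0,0]
    - [0,0,0,0]
    - [0,0,0,0]
    - [0,0,0,0]
  fingers: 25
  squeeze: 25

```text
time: 11.25
tcp_pos: [518.1, 199.4, 120.8]
tcp_rot: [[0.0, 1.0, -0.0], [1.0, -0.0, 0.0], [0.0, -0.0, -1.0]]
wrist_force: [-0.6, 1.4, 0.5]
grip_width: 0.55
gripper_force: 24.7
```

Call:
drive_tool:
  plan:
    - [0,0,0.3,0]
    - [0,0,1,0]
    - [0,0,1.9,0]
    - [0,-0.4,2.5,0]
    - [0.1,-1.3,2.5,0]
    - [0.4,-2.4,2.5,0]
    - [0.8,-3.5,2.5,0]
    - [1.2,-4.6,2.5,0]
    - [1.6,-5.5,2.5,0]
    - [1.78,-6.04,2.5,0]

```text
time: 12.5
tcp_pos: [590.0, -44.9, 220.9]
tcp_rot: [[0.003, 1.0, 0.0], [1.0, -0.003, -0.0], [-0.0, 0.0, -1.0]]
wrist_force: [0.7, 0.8, -2.3]
grip_width: 0.547
gripper_force: 24.7
```

Call:
drive_tool:
  plan:
    - [0,0,0,0]
    - [0,0,0,0]
    - [0,0,0,0]

```text
time: 12.88
tcp_pos: [589.2, -40.0, 221.1]
tcp_rot: [[-0.003, 1.0, 0.0], [1.0, 0.003, 0.0], [0.0, 0.0, -1.0]]
wrist_force: [0.3, 0.3, -1.1]
grip_width: 0.55
gripper_force: 24.7
```

Call:
drive_tool:
  plan:
    - [0,0,-0.6,0]
    - [0,0,-1.2,0]
    - [0,0,-1.7,0]
    - [0,0,-2,0]
    - [0,0,-2.15,0]
    - [0,0,-2.22,0]
    - [0,0,-2.24,0]
    - [0,0,-2.24,0]
    - [0,0,-2.24,0]

```text
time: 14.0
tcp_pos: [589.8, -42.4, 131.6]
tcp_rot: [[0.0, 1.0, 0.001], [1.0, -0.0, -0.0], [-0.0, 0.001, -1.0]]
wrist_force: [-0.1, 0.2, -2.3]
grip_width: 0.548
gripper_force: 24.7
```

Call:
drive_tool:
  plan:
    - [0,0,0,0]
    - [0,0,0,0]
    - [0,0,0,0]
    - [0,0,0,0]
  fingers: 80

```text
time: 14.5
tcp_pos: [589.7, -42.4, 131.4]
tcp_rot: [[0.0, 1.0, 0.0], [1.0, -0.0, -0.0], [-0.0, 0.0, -1.0]]
wrist_force: [0.9, 0.5, 0.6]
grip_width: 0.884
gripper_force: 0.0
```

Call:
drive_tool:
  plan:
    - [0,0,0.5,0]
    - [0,0,1.3,0]
    - [0,0,2.5,0]
    - [-1,0.8,2.8,1]
    - [-2,1.7,2.8,2]
    - [-3,2.7,2.8,3]
    - [-3.7,3.8,2.8,4]
    - [-4.2,4.8,2.8,4]
    - [-4.5,5,2.8,4]
    - [-4.5,5,2.8,4]

```text
time: 15.75
tcp_pos: [409.5, 157.9, 244.1]
tcp_rot: [[-0.644, 0.765, 0.002], [0.765, 0.644, -0.002], [-0.003, 0.0, -1.0]]
wrist_force: [-0.0, -1.2, 0.1]
grip_width: 0.919
gripper_force: 0.0
```

```bash
python3 - <<'E'
from h import *
from bench import r
s=r.read_state();print(s['time'],s['tcp_pos'],s['tcp_rot'].round(3),s['qpos'].round(1))
i=r.camera_info('top');T=r.camera('top');S=r.camera('scene')
for b in blobs(T,(105,120,50),(130,255,255),(215,225,245,250))[:2]:print(b[:3],plane(i,b[1],66).round(1))
k=r.camera_info('wrist');W=r.camera('wrist')
for b in blobs(W,(105,120,50),(130,255,255),(0,0,559,419),200)[:2]:print('wrist',b[:3],plane(k,b[1],66).round(1))
big=np.vstack([np.hstack([cv2.resize(T[160:245,265:345],None,fx=3,fy=3,interpolation=2),cv2.resize(S[115:200,250:360],None,fx=3,fy=3,interpolation=2)]),cv2.resize(W,(570,330))])
cv2.imwrite('pics/crop3.png',big[:,:,::-1])
E
```

```text
15.75 [409.47643929 157.89899994 244.05891606] [[-0.644  0.765  0.002]
 [ 0.765  0.644 -0.002]
 [-0.003  0.    -1.   ]] [ 37.9 -10.5 -55.3 109.4  -8.7  76.7  25.1]
wrist (1511, array([289.8, 181.2]), [268, 160, 45, 44]) [408.1 174.8  66. ]
wrist (1458, array([246.5, 306. ]), [214, 289, 68, 38]) [466.6  25.5  66. ]
```

View pics/crop3.png

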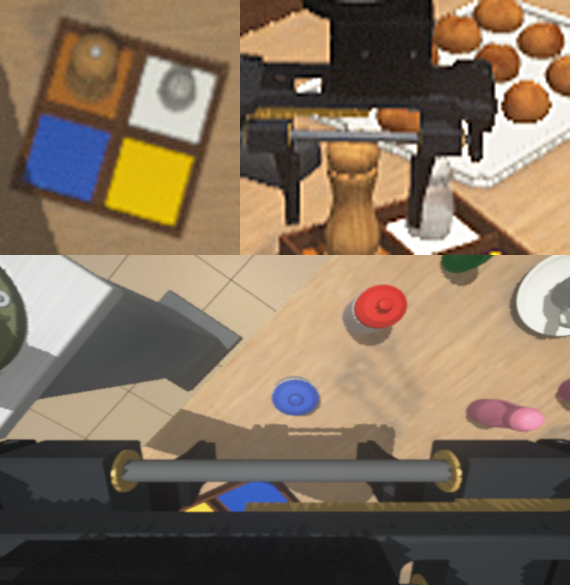

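The mill stands upright on the brown pad, crop (95,60). The blue pot at the wrist pixel (290,181) gives (408,175). Next I pick the pot.

Call:
drive_tool:
  plan:
    - [-0.04,0.43,0,0]
    - [-0.04,0.43,-1,0]
    - [-0.04,0.43,-2.2,0]
    - [-0.04,0.43,-3.4,0]
    - [-0.04,0.43,-4.3,0]
    - [-0.04,0.43,-4.8,0]
    - [-0.04,0.43,-5,0]
    - [-0.04,0.43,-5,0]
    - [-0.04,0.43,-5,0]

```text
time: 17.02
tcp_pos: [408.9, 174.9, 44.0]
tcp_rot: [[-0.642, 0.767, 0.002], [0.767, 0.642, 0.0], [-0.001, 0.001, -1.0]]
wrist_force: [0.4, -0.8, 0.1]
grip_width: 0.918
gripper_force: 0.0
```

Call:
drive_tool:
  plan:
    - [0,0,0,0]
    - [0,0,0,0]
    - [0,0,0,0]
    - [0,0,0,0]
    - [0,0,0,0]
  fingers: 25
  squeeze: 25

```text
time: 17.65
tcp_pos: [408.0, 174.8, 43.3]
tcp_rot: [[-0.643, 0.766, 0.0], [0.766, 0.643, -0.0], [-0.0, -0.0, -1.0]]
wrist_force: [-0.8, -0.9, 2.3]
grip_width: 0.592
gripper_force: 25.0
```

Call:
drive_tool:
  plan:
    - [0,0,0.3,0]
    - [0,0,1,0]
    - [0,0,2,0.8]
    - [0.2,-0.5,3,1.6]
    - [0.6,-1.4,3,2.4]
    - [1,-2.3,3,3.2]
    - [1.5,-3.3,3,3.2]
    - [2,-4.2,3,3.2]
    - [2.25,-4.68,3,3.2]
    - [2.25,-4.68,3,3.2]

```text
time: 18.9
tcp_pos: [498.0, -12.9, 163.2]
tcp_rot: [[-0.95, 0.311, -0.0], [0.311, 0.95, 0.001], [0.001, 0.001, -1.0]]
wrist_force: [-0.6, -0.2, -1.4]
grip_width: 0.592
gripper_force: 25.0
```

Call:
drive_tool:
  plan:
    - [0,0,-0.6,0]
    - [0,0,-1.3,0]
    - [0,0,-1.9,0]
    - [0,0,-2.4,0]
    - [0,0,-2.6,0]
    - [0,0,-2.7,0]
    - [0,0,-2.73,0]
    - [0,0,-2.73,0]
    - [0,0,-2.73,0]

```text
time: 20.02
tcp_pos: [498.3, -12.4, 54.5]
tcp_rot: [[-0.951, 0.309, 0.001], [0.309, 0.951, -0.0], [-0.001, 0.0, -1.0]]
wrist_force: [-0.0, -0.5, -0.6]
grip_width: 0.594
gripper_force: 25.0
```

Call:
drive_tool:
  plan:
    - [0,0,0,0]
    - [0,0,0,0]
    - [0,0,0,0]
    - [0,0,0,0]
  fingers: 80

```text
time: 20.52
tcp_pos: [498.1, -12.4, 54.1]
tcp_rot: [[-0.951, 0.309, 0.0], [0.309, 0.951, 0.0], [-0.0, 0.0, -1.0]]
wrist_force: [1.0, -0.2, -0.4]
grip_width: 0.899
gripper_force: 0.0
```

Call:
drive_tool:
  plan:
    - [0,0,0.5,0]
    - [0,0,1.5,0]
    - [0,0,2.8,0]
    - [0,0,4,0]
    - [0,-0.8,4.7,0]
    - [0,-2.2,4.7,-0.7]
    - [0,-3.7,4.7,-1.4]
    - [0,-5.2,4.7,-2.1]
    - [0,-6.7,4.7,-2.7]
    - [0,-8.2,4.7,-2.7]

```text
time: 21.78
tcp_pos: [498.1, -342.1, 243.9]
tcp_rot: [[-0.707, 0.708, 0.002], [0.708, 0.707, -0.001], [-0.002, 0.001, -1.0]]
wrist_force: [0.7, 0.6, 0.6]
grip_width: 0.919
gripper_force: 0.0
```

Call:
drive_tool:
  plan:
    - [0,-0.4,0,0]
    - [0,-0.4,0,0]
    - [0,-0.4,0,0]

```text
time: 22.15
tcp_pos: [499.0, -353.7, 242.9]
tcp_rot: [[-0.709, 0.705, 0.001], [0.705, 0.709, 0.001], [-0.0, 0.001, -1.0]]
wrist_force: [-0.1, 0.7, -0.0]
grip_width: 0.926
gripper_force: 0.0
```

```bash
python3 - <<'E'
from h import *
from bench import r
s=r.read_state();print(s['time'],s['tcp_pos'],s['tcp_rot'].round(3),s['qpos'].round(1))
k=r.camera_info('wrist');W=r.camera('wrist')
for b in blobs(W,(20,150,120),(32,255,255),(0,0,559,419),200)[:3]:print('wrist',b[:3],plane(k,b[1],66).round(1))
T=r.camera('top')
big=np.vstack([np.hstack([cv2.resize(T[160:245,265:345],None,fx=3,fy=3,interpolation=2),cv2.resize(T[190:275,335:445],None,fx=3,fy=3,interpolation=2)]),cv2.resize(W,(570,330))])
cv2.imwrite('pics/crop4.png',big[:,:,::-1])
E
```

```text
22.15 [ 498.96068374 -353.72240569  242.86892821] [[-0.709  0.705  0.001]
 [ 0.705  0.709  0.001]
 [-0.     0.001 -1.   ]] [ 66.1  18.  -41.1  87.7  11.9  78.7  69.3]
wrist (3711, array([419.5,  23.6]), [376, 0, 90, 63]) [ 473.5 -142.2   66. ]
wrist (1499, array([243.7, 205. ]), [222, 184, 44, 43]) [ 478.  -389.9   66. ]
```

View pics/crop4.png

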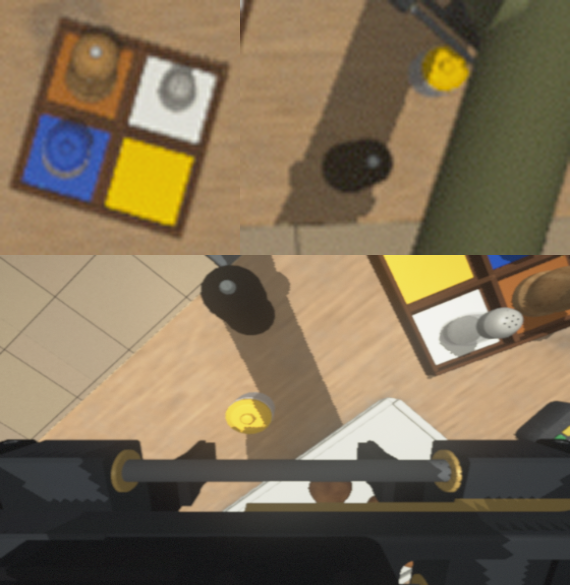

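Blue stands in the middle of its well. The yellow pot is at wrist (244,205), giving (478,-390), and the black mill is clear of it. Next I pick it.

Call:
drive_tool:
  plan:
    - [-0.5,-0.85,0,0]
    - [-0.5,-0.85,-1,0]
    - [-0.5,-0.85,-2.2,0]
    - [-0.5,-0.85,-3.4,0]
    - [-0.5,-0.85,-4.3,0]
    - [-0.5,-0.85,-4.8,0]
    - [-0.5,-0.85,-4.97,0]
    - [-0.5,-0.85,-4.97,0]
    - [-0.5,-0.85,-4.97,0]

```text
time: 23.38
tcp_pos: [479.0, -390.9, 44.8]
tcp_rot: [[-0.707, 0.707, 0.002], [0.707, 0.707, -0.002], [-0.003, 0.0, -1.0]]
wrist_force: [0.1, 0.1, 0.6]
grip_width: 0.922
gripper_force: 0.0
```

Call:
drive_tool:
  plan:
    - [0,0,0,0]
    - [0,0,0,0]
    - [0,0,0,0]
    - [0,0,0,0]
    - [0,0,0,0]
  fingers: 25
  squeeze: 25

```text
time: 24.0
tcp_pos: [478.0, -390.3, 43.3]
tcp_rot: [[-0.707, 0.707, 0.0], [0.707, 0.707, -0.0], [-0.0, 0.0, -1.0]]
wrist_force: [0.6, 0.5, 1.4]
grip_width: 0.588
gripper_force: 25.0
```

Call:
drive_tool:
  plan:
    - [0,0,0.3,0]
    - [0,0,1,0]
    - [0,0,2.1,0]
    - [0,0.5,3.2,0.5]
    - [0,1.6,3.5,1]
    - [-0.1,2.8,3.5,1.6]
    - [-0.1,4,3.5,2.2]
    - [-0.2,5.2,3.5,2.7]
    - [-0.24,6.3,3.5,2.7]
    - [-0.24,7.14,3.5,2.7]

```text
time: 25.25
tcp_pos: [468.1, -102.5, 183.7]
tcp_rot: [[-0.952, 0.308, 0.0], [0.308, 0.952, -0.001], [-0.0, -0.001, -1.0]]
wrist_force: [0.7, -0.9, -1.4]
grip_width: 0.59
gripper_force: 25.0
```

Call:
drive_tool:
  plan:
    - [0,0,0,0]
    - [0,0,-0.6,0]
    - [0,0,-1.3,0]
    - [0,0,-2,0]
    - [0,0,-2.6,0]
    - [0,0,-3,0]
    - [0,0,-3.15,0]
    - [0,0,-3.22,0]
    - [0,0,-3.23,0]
    - [0,0,-3.23,0]

```text
time: 26.5
tcp_pos: [468.8, -104.9, 54.6]
tcp_rot: [[-0.951, 0.309, 0.001], [0.309, 0.951, -0.001], [-0.001, -0.0, -1.0]]
wrist_force: [-0.2, -0.2, -1.5]
grip_width: 0.591
gripper_force: 25.0
```

Call:
drive_tool:
  plan:
    - [0,0,0,0]
    - [0,0,0,0]
    - [0,0,0,0]
    - [0,0,0,0]
  fingers: 72

```text
time: 27.0
tcp_pos: [468.5, -104.8, 54.1]
tcp_rot: [[-0.951, 0.309, 0.0], [0.309, 0.951, -0.0], [-0.0, 0.0, -1.0]]
wrist_force: [0.8, -0.9, -0.3]
grip_width: 0.822
gripper_force: 0.0
```

Call:
drive_tool:
  plan:
    - [0,0,0.5,0]
    - [0,0,1.5,0]
    - [0,0,2.8,0]
    - [0,0,4,0]
    - [0,-0.8,4.8,0]
    - [0,-2,4.8,0]
    - [0,-3.5,4.8,0]
    - [0,-5,4.8,0]
    - [0,-6,4.8,0]
    - [0,-6,4.8,0]

```text
time: 28.25
tcp_pos: [466.8, -348.8, 244.9]
tcp_rot: [[-0.949, 0.315, -0.001], [0.315, 0.949, 0.001], [0.001, 0.001, -1.0]]
wrist_force: [-1.1, 0.9, -0.5]
grip_width: 0.828
gripper_force: 0.0
```

```bash
python3 - <<'E'
from h import *
from bench import r
i=r.camera_info('top');T=r.camera('top');S=r.camera('scene');s=r.read_state();print(s['time'],s['tcp_pos'])
for n,lo,hi,box in(('y',(20,150,120),(32,255,255),(295,200,335,240)),):
    for b in blobs(T,lo,hi,box)[:3]:print(b[:3])
for n,p in(('white',(559.5,-134.7,80)),('brown',(589.7,-42.5,149)),('blue',(498,-12.4,76)),('yellow',(468.3,-104.6,76))):print(n,proj(i,p).round(1))
a=cv2.resize(T[160:245,265:345],None,fx=5,fy=5,interpolation=2);b=cv2.resize(S,(567,425))[:,100:500]
cv2.imwrite('pics/crop5.png',np.hstack([a,b])[:,:,::-1])
E
```

```text
28.35 [ 468.48313181 -344.09836825  245.58560179]
(573, array([314.5, 220.1]), [300, 206, 30, 29])
white [323.8 189.7]
brown [295.8 177.5]
blue [286.8 209.7]
yellow [315.6 218. ]
```

View pics/crop5.png

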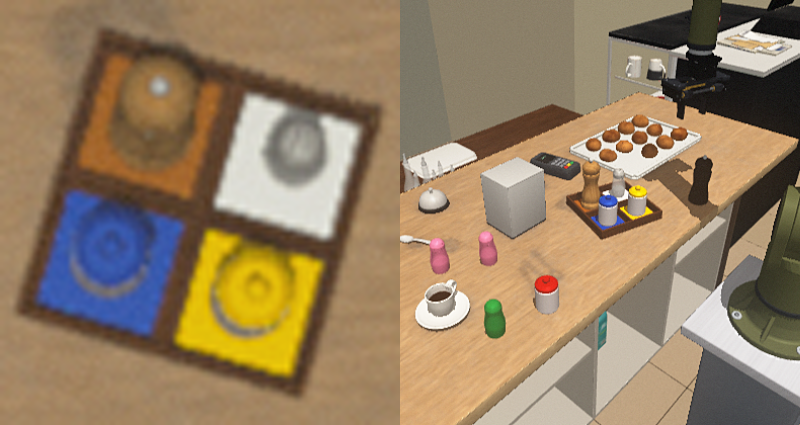

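```bash
python3 - <<'E'
from h import *
from bench import r
i=r.camera_info('top');T=r.camera('top')
for b in blobs(T,(0,0,60),(180,70,185),(312,178,335,202),10)[:2]:print(b[:3],plane(i,b[1],60).round(1))
for z,rr in((28,22),(73,17)):
    print(z,[proj(i,(560.5+a*rr,-138+c*rr,z)).round(1).tolist() for a,c in((-1,0),(1,0),(0,1),(0,-1))])
k=r.camera_info('wrist');W=r.camera('wrist');cv2.imwrite('pics/w6.png',W[:,:,::-1]);print([proj(k,(560,-136,z)).round(0) for z in(10,90)])
E
```

```text
(186, array([323.4, 188. ]), [312, 178, 23, 19]) [ 568.2 -135.3   60. ]
(10, array([333.2, 197.3]), [332, 193, 3, 9]) [ 536.4 -166.1   60. ]
28 [[323.7, 198.3], [323.2, 185.3], [316.9, 192.0], [330.0, 191.6]]
73 [[324.9, 194.8], [324.4, 184.5], [319.4, 189.8], [329.9, 189.5]]
[array([454., 204.]), array([497., 222.])]
```

```bash
python3 - <<'E'
import cv2
W=cv2.imread('pics/w6.png');cv2.imwrite('pics/w6c.png',cv2.resize(W[80:280,360:560],None,fx=3,fy=3,interpolation=2))
E
```

```text
(no output)
```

View pics/w6c.png

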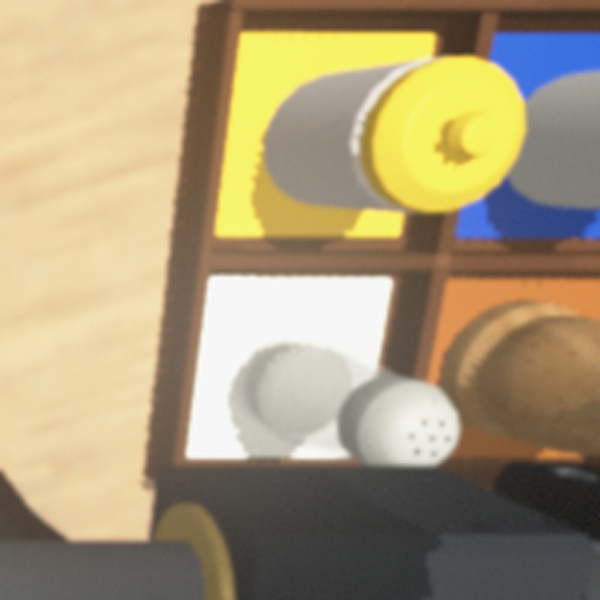

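The wrist crop shows the salt top at (430,437). I predicted (427,433) for a shaker standing 10 mm up on its pad, so it is centred and upright. The earlier apparent offset came from leaving out that 10 mm. All four are in place and the two strays are untouched.

```bash
python3 -c "
from bench import r
print(r.hand_in())"
```

```text
the job is handed in; nothing more can be done
None
```

The caddy is made up and handed in at about 28.5 s of the 104 s: salt on white, wooden mill on brown, sugar pot on blue and mustard pot on yellow, all standing upright near the middle of their wells, with the black mill, red pot and look-alikes left where they stood; the hand-in gave no verdict.

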